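# Break the lid stay and close the red manuscript box

### The arm

A 7-joint arm with a two-finger parallel gripper is mounted at the origin on the work surface. World frame = base frame: x ahead of the robot, y to its left, z up, the work surface at z = 0. Lengths are in mm, angles in rad, forces in N, time in s.
With the tool pointing down it reaches from about 400 to 850 mm from the base axis. Payload 4.5 kg.
Tool frame: the origin (TCP) lies between the finger pads; the fingertips stand 22 mm ahead of it and the grasp point (between the pads) lies 3 mm ahead of it; z points along the fingers, y is the line along which they close (so a half turn about z gives the same grasp; the last joint's range is limited). The gripper opens to 85 mm and grips with 20 to 120 N. Pads are 22 mm wide; open, the fingers measure 114 mm over their backs; the gripper's body (76 mm by 85 mm) begins 54 mm behind the grasp point. The pads swing forward as they close: fully open they stand 13 mm farther back than shut.
Start: joints at [1.367, 0.689, -0.195, 1.565, 0.157, 0.902, -0.215], TCP at [147.256, -607.427, 253.317] pointing down, gripper open.
Joint ranges: [-3.01, 3.01], [-0.46, 2.08], [-1.47, 1.51], [0.13, 2.56], [-1, 4.14], [0.04, 2.09], [-2.66, 2.66]. Speed limits (rad/s): [2.57, 2.57, 3.14, 3.14, 3.14, 3.14, 3.14].

### API

Orientations are given as a unit quaternion [x, y, z, w].
In Python, from cell import bot gives the robot as it stands. Calls block until the motion is done:
- bot.reach(position, orientation): joint-space move of the TCP to a pose.
- bot.move_straight(position, rot=None, velocity=150): straight line of the TCP; rot=None keeps the orientation; velocity is the mean speed in mm/s.
- bot.movej(angles): joint-space move.
- bot.move_gripper(opening, strength=None): finger opening in mm; strength is the grip in N (None keeps the last); returns when the fingers have stopped.
- bot.wait(seconds).
- bot.ik(position, orientation): joint angles nearest the present ones, or None.
- bot.get_image(name): name is "scene" or "top" or "wrist"; returns a dict with "img" (420x560x3 uint8, blue, green, red), "intrinsics" (3x3 intrinsics, pixels), "xyz" and "attitude" of the camera in the world. Camera axes: x right, y down, z forward; pixel columns grow to the right and rows downward; lengths in mm; the calibration is good to about 2 mm. A picture is of the moment at which its call begins. There is no depth.
A pose or a line that the arm cannot do raises bot.MotionError and nothing moves.
- bot.job_done(): hands the job in; it is judged then, once.
Trained networks look in a picture, given as the dict that the camera call returned (one of the last four; its "shot" number tells which), for a name from the list of things; names that differ only in an ending like _2 or _b are one class to them, and where a whole thing is asked for, a point or a joint stands for the part that bears it (a point fixed in the world has none). Each returns a list of dicts, best first, with "p" (0 to 1); they miss things now and then, are a little off and sometimes report something else, mostly with a low value. They report only what shows in the picture. A call takes as long as a camera call.
- bot.outline_of(picture, thing): "mask" (420x560 bool, what is visible of it) and "at" ([column, row] in pixels, amid what is visible of it).
- bot.landmark_of(picture, thing): "at" ([column, row] in pixels: a listed point, or the origin of a listed thing).
Readings, each from a call of its own:
- bot.get_time(): time.
- bot.get_joint_positions(): joint angles.
- bot.get_qvel(): joint speeds.
- bot.get_tau(): joint torques, N m.
- bot.get_position(): TCP position.
- bot.get_orientation(): TCP orientation.
- bot.get_contact_force(): force on the tool from outside, world axes, zero at the start.
- bot.get_torque(): the same for the moment, N m.
- bot.get_width(): finger opening in mm.
- bot.get_finger_force(): force on a finger pad.
Only numpy, scipy, OpenCV 4.12 (cv2) and the standard library are available. Lean on these libraries where they do the work, as an engineer would, in place of code of your own. Each camera call takes 0.05 s, during which the arm holds its last target. There are 200 camera calls.

### The job

On the paper conservator's table two wooden boxes stand open, each lid propped by a locked folding stay. Close the red box: press down the yellow pad at the knee of its stay to break it, then lower the lid gently until it is fully shut, and take your hand away. Leave the grey box standing open as it is.

Things in the scene. Friction and masses are not known exactly. Their poses are not given: they have to be found in the camera images.
- red_knee (a point): Centre of the top of the yellow pad (34 x 24 mm, level while locked) at the knee of the red box's folding steel stay, 143 mm above the table, 120 mm in front of the hinge and 60 mm beside the lid's middle. Locked 4 mm over centre: it breaks when pressed straight down with 3 to 6 N. Pressed down 20 mm it shifts 5 to 7 mm towards the hinge and stays bent; the lid sinks only a few degrees.
- red_lid_edge (a point): Middle of the free edge of the red lid, on its outer face (on top when shut). Lid: 200 mm from hinge to free edge, 180 along the hinge, 12 thick. Axes fixed to the lid: x in the lid from free edge to hinge, y along the hinge, z outward normal. The hinge line lies 200 mm along x and -12 mm along z, at the rim, 90 mm above the table. At the start the edge is 285 mm high.
- red_lid (a joint): Angle of the red lid in rad: 0 locked open (15 degrees short of upright, leaning over its box), growing as it closes, 1.31 fully shut. Once the stay is broken the lid does not fall: a friction hinge holds it; 3 to 6 N on its outer face near the free edge swing it down, and the stay folds into the box. The box (200 x 180 mm, 90 high) is fixed.
- grey_knee (a point): Centre of the top of the yellow pad at the knee of the grey box's stay. The grey box equals the red one in all but colour and contents; its lid and stay are to be left as they are.

How it is judged:
By the outcome, as a careful person would: the job done as asked, in the order asked, and still so for the second after the job is handed in, with the robot touching nothing.
It also fails if it takes over 43 s, if anything falls off the work surface, if the arm or the gripper's body presses on something with over 40 N, if the wrist force passes 120 N, or if a joint passes its speed limit or range.

## Working session

There is one attempt and no reset: what is moved stays moved. The work goes in short steps, each a Python script; the robot and the scene stay as the last script left them, time stands still between calls to the robot, and variables do not carry over. Pictures are saved under pics/ and viewed, at most 10 in all, crops included, and the job is handed in when it is done.

```bash
mkdir -p pics; cat > h.py <<'E'
import numpy as np, cv2
from scipy.spatial.transform import Rotation as R
from cell import bot
def rot(p):
    a=np.array(p["attitude"]); return a if a.shape==(3,3) else R.from_quat(a).as_matrix()
def ray(p,uv):
    d=rot(p)@np.linalg.solve(np.array(p["intrinsics"]),[uv[0],uv[1],1]); return np.array(p["xyz"]),d/np.linalg.norm(d)
def atz(p,uv,z):
    o,d=ray(p,uv); return o+d*(z-o[2])/d[2]
def proj(p,X):
    q=np.array(p["intrinsics"])@(rot(p).T@(np.array(X)-np.array(p["xyz"]))); return q[:2]/q[2]
E
python3 - <<'E'
from h import *
ims=[]
for n in("scene","top"):
    p=bot.get_image(n); ims.append(p["img"]); print(n,p["xyz"],p["attitude"])
    for t,z in(("red_knee",143),("red_lid_edge",285),("grey_knee",143)):
        for r in bot.landmark_of(p,t)[:3]: print(t,r["p"],r["at"],atz(p,r["at"],z).round(1))
    cv2.imwrite(f"pics/{n}.png",p["img"])
print(bot.get_time())
E
```

```text
scene [1021.5792178   427.7605012   724.66667119] [ 0.39181467  0.81385724 -0.3829607  -0.19354264]
red_lid_edge 0.91 [394.4, 222.6] [514.2 279.2 285. ]
red_lid_edge 0.73 [152.9, 193.2] [ 721.1 -102.6  285. ]
grey_knee 0.52 [155.1, 193.9] [ 622.4 -267.5  143. ]
top [ 443.94758814   39.0376469  1089.22919697] [-0.69466982  0.71596175 -0.04340874  0.05429823]
red_knee 0.6 [222.5, 212.8] [561.2 188.4 143. ]
red_lid_edge 0.91 [167.8, 228.7] [515.1 275.3 285. ]
grey_knee 0.75 [416.5, 180.6] [ 623.3 -269.9  143. ]
0.4
```

View pics/scene.png

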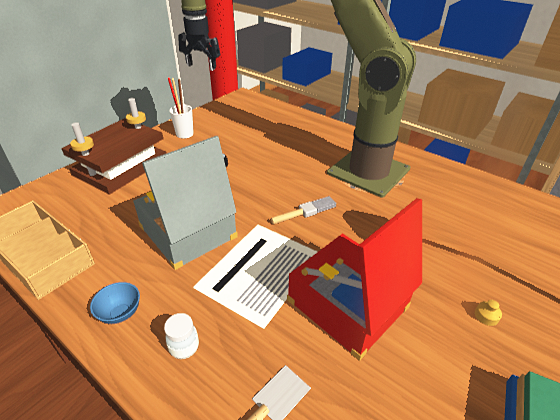

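View pics/top.png

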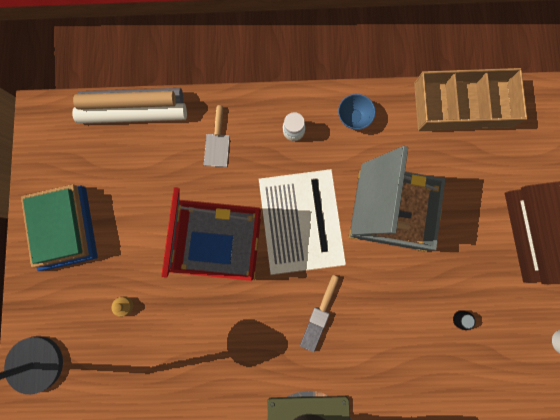

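The scene view shows the red box at the right: its lid stands at columns 365–422 and its yellow pad is at (328,271). In the top view the red pad is at (222,213) and the lid edge at about (168,229). The grey box is well away at (400,200). Next I'll fix the yaw and check the IK paths.

```bash
cat >> h.py <<'E'
def yellow(p,uv,r=22):
    h=cv2.cvtColor(p["img"],cv2.COLOR_BGR2HSV); m=cv2.inRange(h,(20,130,110),(33,255,255))
    n,l,s,c=cv2.connectedComponentsWithStats(m)
    return [(s[i,4],c[i]) for i in range(1,n) if s[i,4]>15 and np.hypot(*(c[i]-uv))<r]
def quat(tilt,f,spin=0):  # tool z tilted by tilt from down toward f; tool y along the hinge direction
    z=np.array([f[0]*np.sin(tilt),f[1]*np.sin(tilt),-np.cos(tilt)]); y=np.array([-f[1],f[0],0])*(1 if spin==0 else -1)
    return R.from_matrix(np.c_[np.cross(y,z),y,z]).as_quat()
E
python3 - <<'E'
from h import *
P={n:bot.get_image(n) for n in("scene","top")}
for n,uv in(("scene",(328,271)),("top",(222.5,213))):
    for a,c in yellow(P[n],uv): print(n,a,c,atz(P[n],c,143).round(1))
p=P["top"]
m=bot.outline_of(p,"red_lid")
for uv in((260,208),(252,278)): print("rim",atz(p,uv,90).round(1))
for r in m[:2]:
    print(r["p"],r["at"],r["mask"].sum()); 
    b=cv2.boxPoints(cv2.minAreaRect(np.argwhere(r["mask"])[:,::-1].astype(np.float32)))
    for uv in b: print(uv,atz(p,uv,285).round(1))
s=P["scene"]
for uv in((422,200),(364,242)): print("lid top",atz(s,uv,285).round(1))
c=cv2.resize(p["img"][170:300,140:280],None,fx=5,fy=4.6,interpolation=cv2.INTER_CUBIC); 
cv2.imwrite("pics/c.png",c)
E
```

```text
scene 175 [328.61142857 270.81714286] [562.8 193.1 143. ]
top 122 [222.39344262 213.72131148] [559.  188.7 143. ]
rim [576.8 103.5  90. ]
rim [406.5 126.6  90. ]
lid top [425.1 291.3 285. ]
lid top [588.2 261.7 285. ]
```

View pics/c.png

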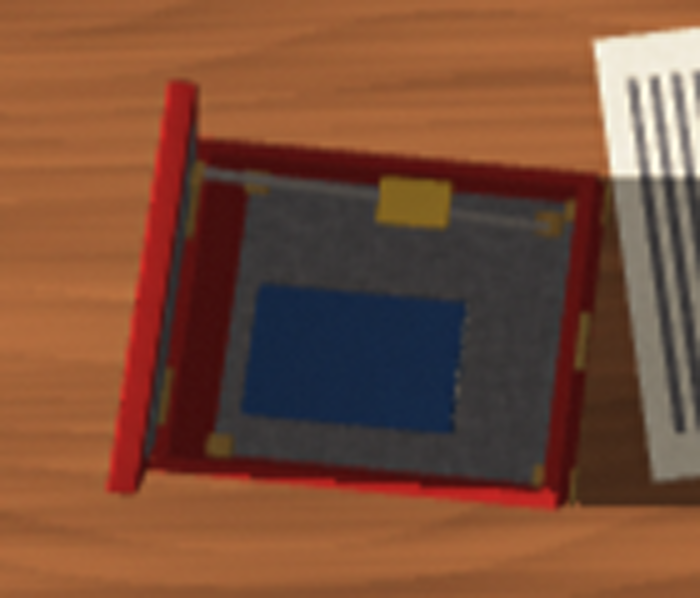

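```bash
cat >> h.py <<'E'
yaw=np.radians(9)
f=np.array([-np.sin(yaw),-np.cos(yaw),0]); s=np.array([np.cos(yaw),-np.sin(yaw),0]); Z=np.array([0,0,1.])
K=np.array([561,190,143.]); H=np.array([520.7,316.5,90.])
TIP=22
def tool(q): return R.from_quat(q).as_matrix()[:,2]
def tcp(tip,q): return np.array(tip)-TIP*tool(q)
def lidpt(a,d,off=0,side=0): # point on outer face, d from the hinge; a joint angle; off outward
    e=np.radians(75)-a; u=f*np.cos(e)+Z*np.sin(e); n=-f*np.sin(e)+Z*np.cos(e)
    return H+d*u+(12+off)*n+side*s
E
python3 - <<'E'
from h import *
ik=lambda t,q: bot.ik(list(tcp(t,q)),list(q))
for sp in(0,1):
    q=quat(np.radians(-8),f,sp)
    print(sp,[np.round(j,2) if (j:=ik(K+[0,0,h],q)) is not None else None for h in(200,0)])
    for td0,td1 in((60,10),(45,20),(45,0),(30,30),(30,0)):
        out=[]
        for a in np.linspace(0,1.31,6):
            t=np.radians(td0+(td1-td0)*a/1.31); q=quat(t,f,sp); j=ik(lidpt(a,185),q); out.append(None if j is None else np.round(j,2).tolist())
        print(sp,td0,td1,[o is not None for o in out],out[0],out[-1])
for sp in (0,1): print([bot.ik([147,-607,z],list(bot.get_orientation())) is not None for z in(400,450)], [bot.ik([400,-450,440],list(quat(0,f,sp))) is not None])
E
```

```text
0 [array([ 0.18,  0.63, -0.93,  1.56,  0.44,  1.11, -0.96]), array([-0.11,  0.77, -0.39,  1.81,  0.28,  0.55, -0.78])]
0 60 10 [True, True, True, True, True, True] [-0.84, 1.08, -0.02, 1.02, 0.54, 1.97, -1.06] [-0.32, 0.79, -0.21, 1.94, 0.53, 0.6, -1.11]
0 45 20 [True, True, True, True, True, True] [-0.8, 0.94, -0.03, 1.16, 0.43, 1.73, -1.06] [-0.38, 0.84, -0.26, 1.86, 0.64, 0.82, -1.26]
0 45 0 [True, True, True, True, True, True] [-0.8, 0.94, -0.03, 1.16, 0.43, 1.73, -1.06] [-0.23, 0.76, -0.2, 2.02, 0.36, 0.4, -0.87]
0 30 30 [True, True, True, True, True, True] [-0.67, 0.8, -0.18, 1.31, 0.41, 1.5, -1.1] [-0.45, 0.91, -0.26, 1.77, 0.66, 1.02, -1.32]
0 30 0 [True, True, True, True, True, True] [-0.67, 0.8, -0.18, 1.31, 0.41, 1.5, -1.1] [-0.23, 0.76, -0.2, 2.02, 0.36, 0.4, -0.87]
1 [array([ 0.3 ,  0.75, -1.25,  1.55,  0.67,  1.24,  1.98]), array([ 0.28,  1.06, -1.26,  1.79,  1.09,  1.06,  1.66])]
1 60 10 [True, True, True, True, True, True] [-0.78, 1.08, -0.19, 1.01, 0.63, 2.02, 2.01] [0.19, 1.12, -1.26, 1.92, 1.18, 1.32, 1.42]
1 45 20 [True, True, True, True, True, True] [-0.49, 1.04, -0.83, 1.13, 0.85, 2.03, 1.72] [0.09, 1.17, -1.26, 1.83, 1.17, 1.53, 1.38]
1 45 0 [True, True, True, True, True, True] [-0.49, 1.04, -0.83, 1.13, 0.85, 2.03, 1.72] [0.3, 1.09, -1.26, 1.99, 1.21, 1.12, 1.45]
1 30 30 [True, True, True, True, True, True] [-0.27, 1.06, -1.25, 1.28, 0.98, 1.97, 1.55] [-0.0, 1.23, -1.26, 1.74, 1.16, 1.73, 1.35]
1 30 0 [True, True, True, True, True, True] [-0.27, 1.06, -1.25, 1.28, 0.98, 1.97, 1.55] [0.3, 1.09, -1.26, 1.99, 1.21, 1.12, 1.45]
[True, True] [True]
[True, True] [True]
```

```bash
python3 - <<'E'
from h import *
bot.move_gripper(0)
bot.reach([147,-607,440],list(bot.get_orientation()))
q=quat(np.radians(-8),f)
bot.reach(list(tcp(K+[0,0,280],q)),list(q))
print(bot.get_time(),bot.get_position(),bot.get_joint_positions())
bot.move_straight(list(tcp(K+[0,0,60],q)),velocity=200)
print(bot.get_time(),bot.get_contact_force(),bot.get_width())
p=bot.get_image("wrist"); cv2.imwrite("pics/w1.png",p["img"]); print("proj K",proj(p,K))
for a,c in yellow(p,proj(p,K),80): print(a,c,atz(p,c,143))
for r in bot.landmark_of(p,"red_knee")[:2]: print(r["p"],r["at"],atz(p,r["at"],143))
p=bot.get_image("scene"); cv2.imwrite("pics/s1.png",p["img"][150:370,250:470])
E
```

```text
5.225 [560.96581096 186.03230118 444.59329758] [ 0.29108467  0.6735905  -1.26126671  1.39787087  0.57195424  1.39504378
 -1.08170782]
6.475 [-0.45185636  0.42007092  0.31282797] -0.24154136176762545
proj K [269.21171459 246.5177943 ]
1754 [265.44298746 241.74971494] [559.18837883 193.35193326 143.        ]
20 [289.5  270.65] [571.05086121 172.66774863 143.        ]
0.95 [266.0, 247.4] [558.9578457  189.75521797 143.        ]
```

View pics/w1.png

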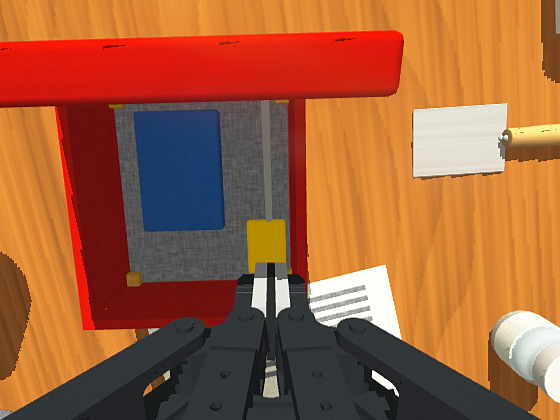

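View pics/s1.png

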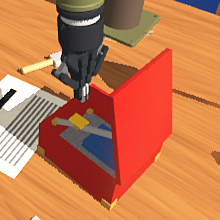

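The wrist view shows the yellow pad at (266,247), centred under the closed fingertips at (270,265). The lid is clear of the hand, so I'll press with guarded steps.

```bash
python3 - <<'E'
from h import *
q=quat(np.radians(-8),f); K=np.array([560,190,143.])
w=lambda h,sh=0: list(tcp(K+[0,0,h]-f*sh,q))
bot.move_straight(w(12),velocity=100)
F0=np.array(bot.get_contact_force())
h=12; c=None; log=[]
while h>-32:
    h-=2 if c is None else 2.5
    bot.move_straight(w(h,0 if c is None else min(6,(c-h)*.3)),velocity=40)
    F=np.array(bot.get_contact_force())-F0; log.append((h,F.round(1).tolist()))
    if c is None and F[2]>1.2: c=h
    if abs(F).max()>20 or (c is not None and h<=c-22): break
for l in log: print(*l)
print(c,bot.get_time())
p=bot.get_image("scene"); cv2.imwrite("pics/s2.png",cv2.resize(p["img"][170:370,260:460],None,fx=2,fy=2))
E
```

```text
10 [0.6, 0.2, 0.0]
8 [-0.2, -0.9, 0.3]
6 [0.4, -0.5, 0.6]
4 [0.0, -0.3, 0.4]
2 [0.5, -0.3, 0.4]
0 [1.1, 0.8, 1.1]
-2 [1.1, 1.4, 2.4]
-4.5 [0.6, 1.0, 2.1]
-7.0 [1.9, -0.6, 0.3]
-9.5 [0.1, -0.6, -0.1]
-12.0 [0.4, -0.3, 0.7]
-14.5 [0.6, -0.2, 0.8]
-17.0 [0.1, 1.0, 0.6]
-19.5 [0.4, 0.1, 1.5]
-22.0 [0.6, -0.4, 0.7]
-24.5 [0.9, -1.1, 0.3]
-2 11.2583
```

View pics/s2.png

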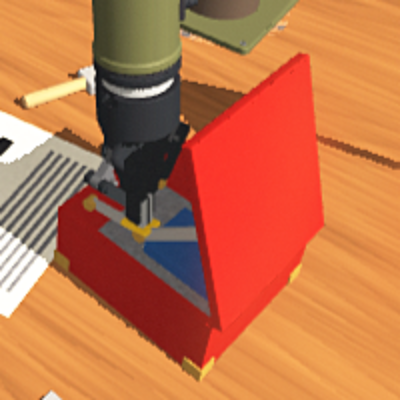

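The stay is broken: the pad is bent down under the fingers at about (140,225) in the crop, and the lid has sunk slightly. I'll retract and go round behind the lid.

```bash
python3 - <<'E'
from h import *
q=quat(np.radians(-8),f); K=np.array([560,190,143.])
bot.move_straight(list(tcp(K+[0,0,10]+f*8,q)),velocity=120)
bot.move_straight(list(tcp(K+[0,0,280]+f*8,q)),velocity=250)
p=bot.get_image("top")
for r in bot.landmark_of(p,"red_lid_edge")[:2]: print(r["p"],r["at"])
for a in(0,.05,.1,.15,.2,.3): print(a,proj(p,lidpt(a,200)).round(1))
cv2.imwrite("pics/t3.png",cv2.resize(p["img"][150:310,120:320],None,fx=3,fy=3))
q2=quat(np.radians(45),f)
bot.reach(list(tcp(lidpt(0.05,185,60)+[0,0,130],q2)),list(q2))
bot.move_straight(list(tcp(lidpt(0.05,185,60),q2)),velocity=200)
print(bot.get_time(),bot.get_contact_force(),bot.get_position())
p=bot.get_image("scene"); cv2.imwrite("pics/s3.png",p["img"][100:380,220:500])
E
```

```text
0.93 [176.8, 230.3]
0 [166.9 229. ]
0.05 [172.  229.7]
0.1 [177.1 230.5]
0.15 [182.2 231.2]
0.2 [187.2 231.9]
0.3 [197.  233.3]
15.2417 [ 0.69474228 -0.65280029  0.52143418] [525.88336788 342.98225733 305.0286203 ]
```

View pics/s3.png

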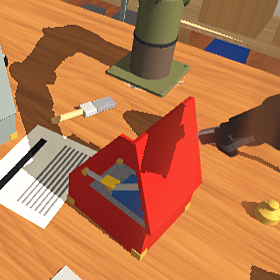

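View pics/t3.png

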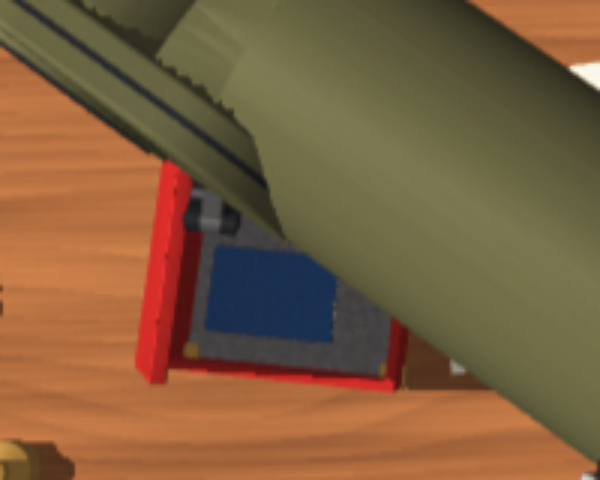

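The top view shows the lid edge at full-frame (177,230), which puts the lid at about 0.1 rad. The hand is behind the lid, so I'll swing it down along the arc with force guarding.

```bash
python3 - <<'E'
from h import *
F0=np.array(bot.get_contact_force()); log=[]
def go(a,off,v):
    t=np.radians(45-35*np.clip(a/1.31,0,1)); q=quat(t,f)
    bot.move_straight(list(tcp(lidpt(a,185,off),q)),rot=list(q),velocity=v)
    F=np.array(bot.get_contact_force())-F0; e=np.radians(75)-a; n=-f*np.sin(e)+Z*np.cos(e)
    log.append((round(a,2),off,round(float(F@n),1),F.round(1).tolist(),round(bot.get_time(),2))); return F
go(.1,15,120)
for a in np.arange(.1,1.26,.055):
    if np.linalg.norm(go(a,4,70))>22: break
for l in log: print(*l)
p=bot.get_image("scene"); cv2.imwrite("pics/s4.png",p["img"][100:380,220:500])
E
```

```text
0.1 15 0.2 [-0.6, 0.8, -1.3] 15.9
0.1 4 0.3 [0.5, 0.7, -1.3] 16.21
0.16 4 0.3 [-0.3, 0.8, -1.0] 16.51
0.21 4 -0.3 [0.7, 0.4, -1.5] 16.81
0.26 4 -0.8 [-0.8, -0.0, -1.4] 17.11
0.32 4 -0.3 [-0.9, 0.4, -1.0] 17.41
0.38 4 -0.6 [-0.0, -0.1, -0.9] 17.71
0.43 4 -0.6 [-0.7, -0.1, -0.7] 18.01
0.48 4 -0.1 [-0.6, 0.9, -1.0] 18.31
0.54 4 0.3 [-0.5, 0.7, -0.2] 18.61
0.6 4 -0.3 [-0.7, 0.1, -0.4] 18.91
0.65 4 -1.1 [0.5, 0.0, -1.4] 19.21
0.7 4 -1.1 [-0.4, 0.6, -1.7] 19.51
0.76 4 -0.4 [-0.5, 0.7, -0.8] 19.81
0.81 4 -1.0 [0.1, -0.0, -1.1] 20.11
0.87 4 -0.6 [-0.2, 0.5, -0.8] 20.41
0.92 4 -0.2 [-0.9, 0.5, -0.4] 20.71
0.98 4 -1.3 [0.2, -0.6, -1.2] 21.01
1.03 4 -1.3 [0.1, 0.3, -1.5] 21.31
1.09 4 -0.8 [-0.0, 0.6, -0.9] 21.61
1.14 4 -0.6 [0.2, -0.3, -0.5] 21.91
1.2 4 -0.7 [0.7, 0.3, -0.8] 22.21
1.25 4 -1.4 [-0.4, -0.8, -1.3] 22.5
```

View pics/s4.png

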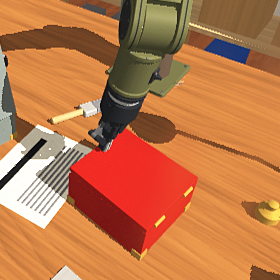

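The lid is nearly shut and the fingers are on its front edge. I'll press the last bit until there is firm contact.

```bash
python3 - <<'E'
from h import *
q=quat(np.radians(10),f); F0=np.array(bot.get_contact_force())
base=lidpt(1.31,175)
for off in np.arange(10,-14,-2.):
    bot.move_straight(list(tcp(base+[0,0,off],q)),rot=list(q),velocity=30)
    F=np.array(bot.get_contact_force())-F0; print(off,F.round(1),bot.get_position()[2].round(1))
    if F[2]>12: break
print(bot.get_time())
bot.move_straight(list(tcp(base+[0,0,200],q)),velocity=200)
for n in("scene",):
    p=bot.get_image(n)
    for r in bot.landmark_of(p,"red_lid_edge")[:2]: print(r["p"],r["at"])
    for a in(1.31,1.28,1.25,1.2): print(a,proj(p,lidpt(a,200)).round(1))
    cv2.imwrite("pics/s5.png",cv2.resize(p["img"][180:370,260:450],None,fx=3,fy=3))
print(bot.get_time(),bot.get_contact_force())
E
```

```text
10.0 [-0.  -0.7  1.2] 133.5
8.0 [-0.4  0.1 -0.9] 131.4
6.0 [-0.7 -0.2  0.9] 129.4
4.0 [-0.  -0.   0.6] 127.4
2.0 [0.8 0.1 0.5] 125.3
0.0 [-2.2  0.4 12.2] 124.7
24.2583
0.95 [316.9, 247.2]
1.31 [316.9 247.5]
1.28 [317.2 245.7]
1.25 [317.6 243.9]
1.2 [318.4 241.1]
25.5083 [ 0.49827813  0.34821902 -0.25483108]
```

View pics/s5.png

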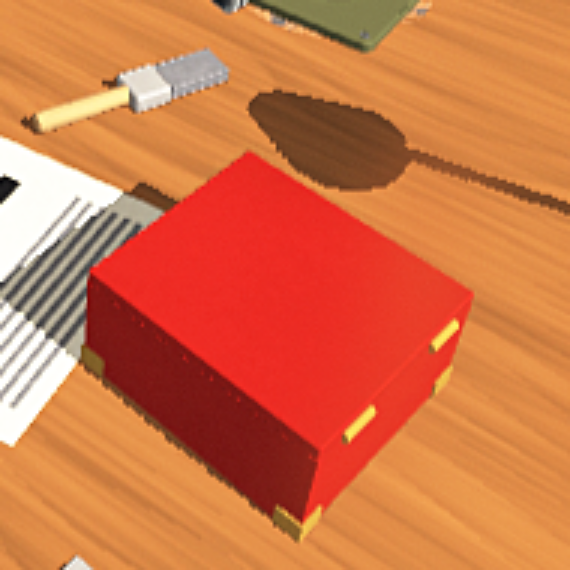

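The lid is down: its front edge is at full-frame (317,247), which matches the 1.31 rad projection. It took 12 N against a hard stop, and the hand is clear.

```bash
python3 -c "
from cell import bot
print(bot.job_done())"
```

```text
the job is handed in; nothing more can be done
None
```

The red box's stay was broken at the pad, its lid was lowered until fully shut, the hand was withdrawn at about 25.5 s, the grey box was left untouched, and the job is handed in.

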